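# Open the dust extractor's damper fully and start it

### The arm

A 6-joint arm with a two-finger parallel gripper is mounted at the origin on the work surface. World frame = base frame: x ahead of the robot, y to its left, z up, the work surface at z = 0. Lengths are in m, angles in rad, forces in N, time in s.
With the tool pointing down it reaches from about 0.4 to 0.825 m from the base axis. Payload 7 kg.
Tool frame: the origin (TCP) lies at the very end of the fingers, on their centre line; the grasp point (between the pads) lies 19 mm behind it (grip_depth is the distance from the TCP to the grasp point, in m); z points along the fingers, y is the direction in which the jaws open and shut (so a half turn about z gives the same grasp; the last joint's range is limited). The gripper opens to 88 mm and grips with 3 to 60 N. Pads are 19 mm wide; open, the fingers measure 130 mm over their backs; the gripper's body (78 mm by 193 mm) begins 47 mm behind the grasp point.
Start: joints at [-0.953, 0.359, 0.012, 0, -1.224, -0.288], TCP at [0.219, -0.639, 0.227] pointing down, gripper open.
Joint ranges: [-3.07, 3.07], [-1.43, 2.12], [-1.02, 1.25], [-3.03, 1.67], [-3.05, -0], [-3.03, 3.03]. Speed limits (rad/s): [2.39, 2.39, 3.01, 3.14, 3.14, 3.14].

### API

Orientations are given as [roll, pitch, yaw] about the fixed x, y, z axes, in that order (R = Rz(yaw) Ry(pitch) Rx(roll)).
In Python, from station import get_state, grab_frame, get_calibration, job_done, grip_depth gives the robot as it stands. The module is installed in compiled form; this text tells all that it offers.
- The arm moves only by the shell command python3 -m crank 'ROWS' [FORCE]. ROWS is JSON, a list of rows, each an object with "turn": the turn, a rotation vector about the tool's x, y, z each as a share of 2 pi rad, from -1 to 1, a list of three; "slide": the shift along the tool's x, y, z each as a share of 0.5 m, from -1 to 1, a list of three; "fingers": the opening, from -1 (shut) to 1 (fully open). A call has 1 to 5 rows; each row is the pose to reach, as a shift and turn from the pose commanded when the call began, along the tool's axes at that moment, turning the shorter way round; what a row does not reach only later rows make up. A row lasts 1/12 s, in which the tool goes at most 41.7 mm and 7.16 degrees, less where a joint would pass 70% of its speed; a pose out of reach is approached as far as the arm can. A call with a number of a shift or a turn outside -1 to 1 is refused whole. A call with a gripper value outside its range is refused whole. The fingers move at their own pace and stop on an object; FORCE is the grip in N (left out, the last holds). Time passes only in rows, so rows that repeat a pose let the fingers close. It gives the time, the measured TCP pose, the force and the opening at its end, in the units of the state.
- get_state(): the state, without advancing time (a new reading comes with each control period).
- grab_frame(name): name is "scene" or "top" or "wrist"; returns the picture (420x560x3 uint8, red, green, blue); there is no depth.
- get_calibration(name): a dict with "K" (3x3 intrinsics, pixels), "pose" (4x4, takes a point from camera to world coordinates). Camera axes: x right, y up, looking along -z (the intrinsics and any distortion apply to the point x, -y, -z); pixel columns grow to the right and rows downward; lengths in m; the calibration is good to about 2 mm. The wrist camera is an equidistant fisheye: a pixel r from the principal point sees the ray r / f radians off the axis. A picture is of the moment at which its call begins: read the wrist's pose just before it. get_calibration takes no time and is no camera call; for the wrist camera it gives the pose at the moment of the call.
- job_done(): hands the job in, once; it reports no verdict.
The state is a dict: "t": time; "q": joint angles; "qd": joint speeds; "joint_efforts": joint torques, N m; "eef_pos": TCP position; "ee_rot": TCP orientation; "force": force on the tool from outside, world axes, zero at the start; "moment": the same for the moment, N m; "width": finger opening in m.
Only numpy, scipy, OpenCV 4.12 (cv2) and the standard library are available. Lean on these libraries where they do the work, as an engineer would, in place of code of your own. Each camera call takes 0.05 s, during which the arm holds its last target.

### The job

Before the fossil is cleaned, get the bench dust extractor running: with the fingertips, push the lever on top of it from the red mark past the half-open notch (yellow) all the way to its stop at the green mark. Then press the green start button fully in and let it go. Do not press the red stop button, and leave the bottle, jar, brush and fossil where they are.

Things in the scene. Friction and masses are not known exactly. Their poses are not given: they have to be found in the camera images.
- extractor: White box fixed on the bench, 106 mm high, x -140 to +110 mm, y +-125 mm; black intake on its front (-x), 100 mm aluminium duct out of its back (+x). Origin on the bench under the lever pivot, z up, turned with the box. On top an aluminium plate (x -135 to +30, y +-110), upper face 112 mm high, with dots 112 mm from the pivot: red (closed) on the +y side of -x, yellow (half) along -x, green (open) on the -y side.
- lever_pivot (a point): The lever's vertical hinge axis, at the height of the plate's upper face. A dark hub, 36 mm across and 15 mm high, stands there; two low stop pins (10 mm high) stand 45 mm from it, beside the arm's end positions.
- lever_knob (a point): Top centre of the upright black knob at the lever's outer end, 90 mm from the pivot axis. The knob is a round post about 24 mm thick (waisted at its foot) standing from the plate to 51 mm above it (163 mm above the bench). A flat steel arm, 14 mm wide, its top 10 mm above the plate, joins it to the hub.
- damper_lever (a joint): Lever angle, rad: 0 closed stop (red, 0.6 rad from the extractor's -x axis towards +y), 0.6 half-open notch (yellow, along -x), 1.2 fully-open stop (green). Grows counter-clockwise from above. Detents draw it to both stops and into the notch; each takes about 6 N on the knob to leave; humps at 0.28 and 0.92. Past a hump it springs on by itself. Starts closed.
- start_button_top (a point): Centre of the upper face of the green round start button (34 mm across), which is on a grey station 80 x 80 mm and 40 mm high fixed to the bench. Pressed straight down.
- start_button (a joint): Travel of the green button in m: 0 up, 0.006 fully in (5 N); it springs back when let go.
- stop_button_top (a point): Centre of the upper face of the red round stop button on a like station; the two stations stand one on the robot's left and one on its right, either way round. Not to be pressed.
- stop_button (a joint): Travel of the red button in m: 0 up, 0.006 fully in (5 N).
- glue_bottle: Loose white bottle with a red cap, 52 mm across, 115 mm high, standing; origin at the centre of its underside.
- specimen_jar: Loose amber jar with a black lid, 60 mm across, 70 mm high, standing; origin at the centre of its underside.
- prep_brush: Loose brush, 160 mm long and about 20 mm thick, lying along its own x axis; origin under its middle.
- fossil: Loose round stone nodule with a spiral fossil on top, 84 mm across, 30 mm high; origin at the centre of its underside.

How it is judged:
On the way, in this order (a step that is already met when the one before it is completed fails the run):
1. the lever is pushed past the half-open notch to its fully-open stop and stays there (value of joint damper_lever above 1.13 rad), for 0.3 s.
2. the green start button is pressed in (value of joint start_button above 0.0045 m and value of joint damper_lever above 1.13 rad), for 0.1 s.
At the end, for the whole second after the job is handed in: The lever rests at its fully-open stop (above 1.13 of 1.2 rad), both buttons are up again, and the bottle, jar, brush and fossil lie still within 20 mm of where they were (value of joint damper_lever above 1.13 rad and velocity of joint damper_lever below 0.1 rad/s and value of joint each of start_button, stop_button below 0.0015 m and distance of each of glue_bottle, specimen_jar, prep_brush, fossil from where it was at the start of the episode below 0.02 m and linear speed of each of glue_bottle, specimen_jar, prep_brush, fossil below 0.03 m/s); the robot touches nothing.
It fails at once if the start button is pressed before the lever is fully open (value of joint start_button above 0.003 m and value of joint damper_lever below 1.1 rad).
It fails at once if the red stop button is pressed (value of joint stop_button above 0.0015 m).
It fails at once if the bottle, jar, brush or fossil is pushed away, picked up or carried (distance of any of glue_bottle, specimen_jar, prep_brush, fossil from where it was at the start of the episode above 0.02 m).
It also fails if it takes over 46 s, if anything falls off the work surface, if the arm or the gripper's body presses on something with over 40 N, if the wrist force passes 120 N, or if a joint passes its speed limit or range.

## Working session

There is one attempt and no reset: what is moved stays moved. The work goes in short steps, Python scripts to look and compute and a shell command to move; the robot and the scene stay as the last step left them, time stands still between calls to the robot, and variables do not carry over. Pictures are saved under pics/ and viewed, and the job is handed in when it is done.

```bash
mkdir -p pics; python3 - <<'E'
from station import *
import cv2
s=get_state();print({k:s[k] for k in('t','eef_pos','ee_rot','width','force')},grip_depth)
for n in('scene','top'):
    cv2.imwrite(f'pics/{n}0.png',grab_frame(n)[:,:,::-1]);c=get_calibration(n);print(n,c)
E
```

```text
{'t': 0.0, 'eef_pos': array([ 0.2184222 , -0.63816001,  0.22564191]), 'ee_rot': array([ 3.13994984e+00, -1.37585028e-04, -2.81189392e+00]), 'width': 0.08787349724360272, 'force': array([0.21363806, 0.8319984 , 0.76245563])} 0.0188
scene {'K': array([[432.71301785,   0.        , 275.09789019],
       [  0.        , 432.71301785, 214.1284839 ],
       [  0.        ,   0.        ,   1.        ]]), 'pose': array([[ 0.17078737, -0.85708892,  0.48603525,  1.10030066],
       [ 0.98528711,  0.15176468, -0.07859258, -0.08952652],
       [-0.00640215,  0.49230689,  0.87039815,  1.11499535],
       [ 0.        ,  0.        ,  0.        ,  1.        ]])}
top {'K': array([[461.66920331,   0.        , 276.0014995 ],
       [  0.        , 461.66920331, 210.54393526],
       [  0.        ,   0.        ,   1.        ]]), 'pose': array([[-0.01097726,  0.99791434, -0.06361194,  0.47465086],
       [-0.99993697, -0.01080506,  0.00305037, -0.00155508],
       [ 0.00235667,  0.06364141,  0.99797005,  1.24638091],
       [ 0.        ,  0.        ,  0.        ,  1.        ]])}
```

View pics/scene0.png

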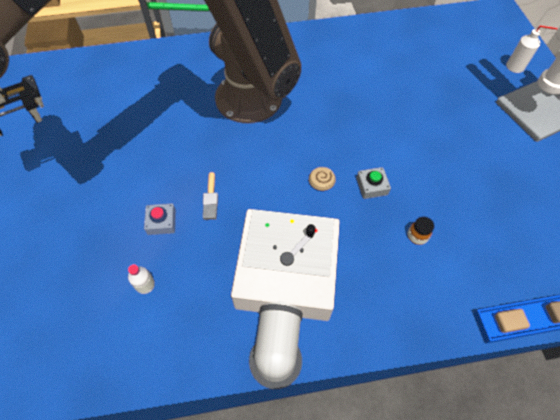

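View pics/top0.png

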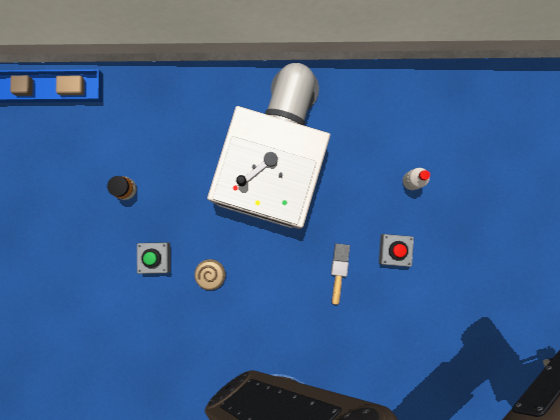

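The top view shows the extractor with hub at about (270,159) and the knob at (241,181) by the red dot (236,188), with yellow at (258,203) and green at (284,203). The green button is at (150,258) on the robot's left and the red one at (400,251). The fossil is at (210,275) and the jar at (121,188).

```bash
cat > h.py <<'E'
import numpy as np, cv2
from station import *
def ray(n,u,v):
    c=get_calibration(n);K=c['K'];P=c['pose']
    d=np.array([(u-K[0,2])/K[0,0],-(v-K[1,2])/K[1,1],-1]);return P[:3,3],P[:3,:3]@d
def plane(n,u,v,z):
    o,d=ray(n,u,v);return o+d*(z-o[2])/d[2]
def tri(uv1,uv2):
    o1,d1=ray('top',*uv1);o2,d2=ray('scene',*uv2)
    s=np.linalg.lstsq(np.c_[d1,-d2],o2-o1,rcond=None)[0]
    a=o1+s[0]*d1;b=o2+s[1]*d2;return (a+b)/2,np.linalg.norm(a-b)
def blobs(img,col,amin=6):
    h=cv2.cvtColor(img,cv2.COLOR_RGB2HSV)
    R={'green':[((45,120,60),(80,255,255))],'red':[((0,150,90),(6,255,255)),((172,150,90),(180,255,255))],'yellow':[((24,120,120),(36,255,255))],'black':[((0,0,0),(180,255,45))]}[col]
    m=sum(cv2.inRange(h,*r) for r in R).astype(np.uint8)
    n,_,st,ce=cv2.connectedComponentsWithStats(m)
    return [(ce[i].round(1),st[i].tolist()) for i in range(1,n) if st[i][4]>=amin]
E
python3 - <<'E'
from h import *
for n in('top','scene'):
    im=cv2.imread(f'pics/{n}0.png')[:,:,::-1].copy()
    for c in('green','red','yellow'):
        for b in blobs(im,c): print(n,c,b[0],b[1][2:],plane(n,*b[0],.112).round(4),plane(n,*b[0],.05).round(4))
    for b in blobs(im,'black'):
        if b[1][4]<600: print(n,'blk',b)
a=cv2.imread('pics/top0.png')[90:240,190:340];b=cv2.imread('pics/scene0.png')[200:320,220:350]
cv2.imwrite('pics/z1.png',np.hstack([cv2.resize(a,(400,400),interpolation=2),cv2.resize(b,(400,400),interpolation=2)]))
E
```

```text
top green [284.2 202.5] [4, 4, 13] [ 0.5666 -0.0254  0.112 ] [ 0.5716 -0.0268  0.05  ]
top green [149.4 257.9] [14, 13, 149] [0.4343 0.3057 0.112 ] [0.4321 0.3225 0.05  ]
top red [424.1 174.9] [11, 10, 82] [ 0.6314 -0.3727  0.112 ] [ 0.64  -0.393  0.05 ]
top red [234.8 187.5] [4, 4, 13] [0.6051 0.0961 0.112 ] [0.6122 0.1014 0.05  ]
top red [399.5 250. ] [14, 13, 150] [ 0.4468 -0.3066  0.112 ] [ 0.4453 -0.3232  0.05  ]
top yellow [257.2 202.4] [5, 4, 16] [0.5676 0.0411 0.112 ] [0.5726 0.0434 0.05  ]
top blk (array([241.9, 181.9]), [237, 176, 9, 10, 35])
top blk (array([116.8, 188.8]), [108, 179, 21, 18, 134])
top blk (array([395.7, 250.9]), [389, 242, 18, 18, 90])
top blk (array([154. , 261.9]), [143, 251, 18, 17, 65])
top blk (array([228.1, 388.2]), [208, 372, 41, 34, 339])
top blk (array([368.6, 404.4]), [364, 403, 11, 3, 17])
scene green [177.6   6.2] [62, 9, 397] [-0.3848 -0.2013  0.112 ] [-0.4766 -0.2082  0.05  ]
scene green [375.  176.2] [13, 11, 112] [0.4689 0.297  0.112 ] [0.4298 0.3209 0.05  ]
scene green [267.  224.5] [3, 2, 6] [ 0.5674 -0.0253  0.112 ] [ 0.5344 -0.0213  0.0
[... 563 characters left out ...]
  49.1]), [211, 47, 4, 5, 8])
scene blk (array([ 1.9, 65.6]), [0, 60, 6, 14, 52])
scene blk (array([293.4,  71.1]), [289, 68, 10, 6, 18])
scene blk (array([244.4,  75.1]), [242, 72, 6, 7, 21])
scene blk (array([295.3,  76.2]), [292, 75, 7, 5, 15])
scene blk (array([287.5,  80.7]), [284, 76, 7, 10, 34])
scene blk (array([23.3, 95. ]), [0, 79, 39, 31, 433])
scene blk (array([291.9,  83.6]), [289, 79, 6, 9, 18])
scene blk (array([283.6,  91.6]), [279, 88, 11, 9, 38])
scene blk (array([372.2, 180.6]), [367, 174, 15, 11, 36])
scene blk (array([423.4, 225.6]), [414, 218, 19, 16, 222])
scene blk (array([309.9, 230.5]), [307, 225, 7, 12, 60])
scene blk (array([551.5, 352.6]), [543, 347, 17, 12, 90])
```

View pics/z1.png

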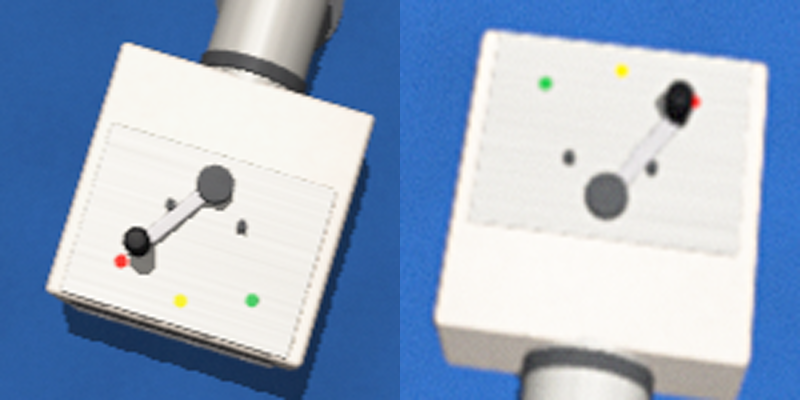

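```bash
cat >> h.py <<'E'
def go(x,y,z,yaw_deg,s=None):
    from scipy.spatial.transform import Rotation as R
    s=s or get_state();R0=R.from_euler('xyz',s['ee_rot']);R1=R.from_euler('xyz',[np.pi,0,np.radians(yaw_deg)])
    sl=R0.inv().apply(np.array([x,y,z])-s['eef_pos'])
    tu=(R0.inv()*R1).as_rotvec()
    return (sl/.5).round(4).tolist(),(tu/2/np.pi).round(4).tolist(), 'rows',round(max(np.linalg.norm(sl)/.0417,np.degrees(np.linalg.norm(tu))/7.16),1)
E
python3 - <<'E'
from h import *
print('start',tri((149.4,257.9),(375,176.2)));print('stop',tri((399.5,250),(156.6,212.2)))
D=[np.array(a[:2]) for a in ([.6057,.0959],[.5677,.0406],[.567,-.0254])]
ey=(D[0]-D[2])/np.linalg.norm(D[0]-D[2]);ex=np.array([ey[1],-ey[0]])
p=np.mean([D[1]+.112*ex,(D[0]+D[2])/2+.112*np.cos(.6)*ex],0);print('pivot',p,'ex',ex)
print('hub top',plane('top',270.4,159.3,.127),'knob',plane('top',241.3,180.5,.163),plane('scene',311,230,.163))
aR=np.arctan2(ex[1],ex[0])+np.pi-.6
def P(th,back):
    a=aR+th;return p+.09*np.array([np.cos(a),np.sin(a)])-back*np.array([-np.sin(a),np.cos(a)])
for th in(0,.2,.4,.6,.8,1,1.1,1.2):print(th,P(th,0).round(4),P(th,.0215).round(4),np.degrees(aR+th+np.pi/2)-360)
b=P(0,.038);print(b,go(*b,.21,-142.4))
E
```

```text
start (array([0.43206669, 0.32056303, 0.05352508]), np.float64(0.0019520763497184296))
stop (array([ 0.44543556, -0.32166081,  0.05746306]), np.float64(0.0008614560649859927))
pivot [0.67440764 0.00685568] ex [ 0.95268825 -0.30394918]
hub top [0.67178187 0.00734937 0.127     ] knob [0.61566187 0.07627246 0.163     ] [0.62865666 0.07621852 0.163     ]
0 [0.6191 0.0778] [0.636  0.0911] -142.07242277179628
0.2 [0.6061 0.0654] [0.6201 0.0818] -130.6132668691798
0.4 [0.5958 0.0507] [0.6063 0.0695] -119.15411096656334
0.6 [0.5887 0.0342] [0.5952 0.0547] -107.6949550639469
0.8 [0.5849 0.0166] [0.5873 0.038 ] -96.23579916133042
1 [ 0.5848 -0.0013] [0.5828 0.0201] -84.77664325871393
1.1 [ 0.586  -0.0102] [0.582  0.0109] -79.04706530740572
1.2 [ 0.5882 -0.019 ] [0.582  0.0016] -73.3174873560975
[0.64906176 0.1012039 ] ([-1.2936, 1.1203, 0.0329], [0.0002, 0.0, -0.052], 'rows', np.float64(20.5))
```

```bash
python3 -m crank '[{"turn":[0,0,-0.052],"slide":[-0.77,0.67,0.0],"fingers":-1},{"turn":[0,0,-0.052],"slide":[-0.77,0.67,0.0],"fingers":-1},{"turn":[0,0,-0.052],"slide":[-0.77,0.67,0.0],"fingers":-1},{"turn":[0,0,-0.052],"slide":[-0.77,0.67,0.0],"fingers":-1},{"turn":[0,0,-0.052],"slide":[-0.77,0.67,0.0],"fingers":-1}]' 10
python3 -c "
from h import *
print(go(.649,.101,.21,-142.1))"
```

```text
t: 0.52
eef_pos: [0.3232, -0.4565, 0.2261]
ee_rot: [3.141, -0.0, -2.485]
force: [2.0, 0.4, -0.0]
width: 0.0597
([-1.1966, 0.4856, 0.0325], [0.0001, -0.0, -0.0008], 'rows', np.float64(15.5))
```

```bash
python3 -m crank '[{"turn":[0,0,0],"slide":[-0.9,0.365,0.02],"fingers":-1},{"turn":[0,0,0],"slide":[-0.9,0.365,0.02],"fingers":-1},{"turn":[0,0,0],"slide":[-0.9,0.365,0.02],"fingers":-1},{"turn":[0,0,0],"slide":[-0.9,0.365,0.02],"fingers":-1},{"turn":[0,0,0],"slide":[-0.9,0.365,0.02],"fingers":-1}]'
python3 -c "
from h import *
print(go(.649,.101,.21,-142.1))"
```

```text
t: 0.93
eef_pos: [0.4285, -0.2765, 0.2223]
ee_rot: [3.142, 0.0, -2.485]
force: [0.9, -1.5, -0.6]
width: 0.0263
([-0.8102, 0.3289, 0.0246], [0.0, 0.0, -0.0008], 'rows', np.float64(10.5))
```

```bash
python3 -m crank '[{"turn":[0,0,0],"slide":[-0.81,0.33,0.0],"fingers":-1},{"turn":[0,0,0],"slide":[-0.81,0.33,0.0],"fingers":-1},{"turn":[0,0,0],"slide":[-0.81,0.33,0.0],"fingers":-1},{"turn":[0,0,0],"slide":[-0.81,0.33,0.0],"fingers":-1},{"turn":[0,0,0],"slide":[-0.81,0.33,0.0],"fingers":-1}]'
python3 -c "
from h import *
print(go(.649,.101,.21,-142.1))"
```

```text
t: 1.35
eef_pos: [0.5333, -0.0964, 0.2223]
ee_rot: [3.141, 0.0, -2.485]
force: [0.8, -1.2, 0.4]
width: 0.0009
([-0.4242, 0.1714, 0.0246], [0.0, 0.0, -0.0008], 'rows', np.float64(5.5))
```

```bash
python3 -m crank '[{"turn":[0,0,0],"slide":[-0.424,0.171,0.02],"fingers":-1},{"turn":[0,0,0],"slide":[-0.424,0.171,0.02],"fingers":-1},{"turn":[0,0,0],"slide":[-0.424,0.171,0.02],"fingers":-1},{"turn":[0,0,0],"slide":[-0.424,0.171,0.02],"fingers":-1},{"turn":[0,0,0],"slide":[-0.424,0.171,0.02],"fingers":-1}]'
python3 -m crank '[{"turn":[0,0,0],"slide":[-0.038,0.015,0.0],"fingers":-1},{"turn":[0,0,0],"slide":[-0.038,0.015,0.0],"fingers":-1},{"turn":[0,0,0],"slide":[-0.038,0.015,0.0],"fingers":-1}]'
python3 - <<'E'
from h import *
print(go(.649,.101,.134,-142.1))
im=np.hstack([grab_frame('wrist')[:,:,::-1][:, :400], grab_frame('top')[:,:,::-1][60:480,160:560]])
cv2.imwrite('pics/a1.png',im)
E
```

```text
t: 1.77
eef_pos: [0.6388, 0.083, 0.2128]
ee_rot: [3.141, -0.0, -2.485]
force: [0.4, -0.2, 0.0]
width: 0.0004
t: 2.02
eef_pos: [0.6487, 0.0997, 0.2118]
ee_rot: [3.141, -0.002, -2.483]
force: [0.3, -0.3, 0.6]
width: 0.0007
([-0.0023, 0.0015, 0.1556], [0.0001, -0.0003, -0.0005], 'rows', np.float64(1.9))Traceback (most recent call last):
  File "<stdin>", line 3, in <module>
    return _nx.concatenate(arrs, 1, dtype=dtype, casting=casting)
           ~~~~~~~~~~~~~~~^^^^^^^^^^^^^^^^^^^^^^^^^^^^^^^^^^^^^^^
ValueError: all the input array dimensions except for the concatenation axis must match exactly, but along dimension 0, the array at index 0 has size 420 and the array at index 1 has size 360
```

```bash
python3 - <<'E'
from h import *
cv2.imwrite('pics/a1.png',grab_frame('wrist')[:,:,::-1])
E
```

```text
(no output)
```

View pics/a1.png

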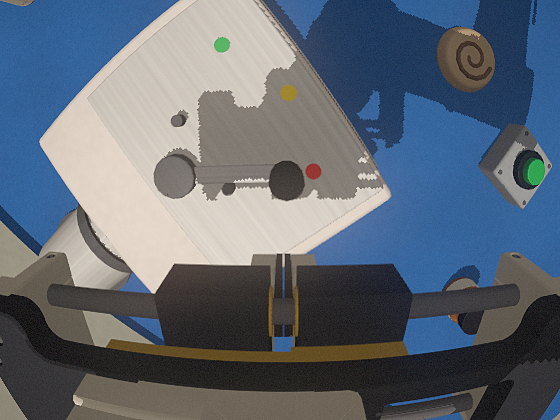

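The wrist view shows the closed fingertips (285,270) in line with the knob (287,181), on the push side with clear space behind it. I'll descend next.

```bash
python3 -m crank '[{"turn":[0,0,0],"slide":[0,0,0.08],"fingers":-1},{"turn":[0,0,0],"slide":[0,0,0.156],"fingers":-1},{"turn":[0,0,0],"slide":[0,0,0.156],"fingers":-1},{"turn":[0,0,0],"slide":[0,0,0.156],"fingers":-1}]'
python3 - <<'E'
from h import *
p=np.array([.6744,.0069]);aR=np.radians(127.93)
s=get_state()
for th in(0,.1,.2,.3,.4,.5,.6):
    a=aR+th;q=p+.09*np.array([np.cos(a),np.sin(a)])-.0215*np.array([-np.sin(a),np.cos(a)])
    print(th,go(*q,.134,np.degrees(a)+90-360,s))
cv2.imwrite('pics/a2.png',grab_frame('wrist')[:,:,::-1])
E
```

```text
t: 2.5
eef_pos: [0.6475, 0.0969, 0.1343]
ee_rot: [3.141, -0.004, -2.486]
force: [0.3, 0.2, 0.9]
width: 0.0004
0 ([0.0252, 0.0047, 0.0008], [0.0001, -0.0006, -0.001], 'rows', np.float64(0.3))
0.1 ([0.0434, 0.0079, 0.0009], [0.0001, -0.0006, -0.0169], 'rows', np.float64(0.9))
0.2 ([0.0619, 0.0094, 0.0009], [0.0002, -0.0006, -0.0329], 'rows', np.float64(1.7))
0.3 ([0.0804, 0.009, 0.001], [0.0002, -0.0006, -0.0488], 'rows', np.float64(2.5))
0.4 ([0.0987, 0.0067, 0.0011], [0.0002, -0.0006, -0.0647], 'rows', np.float64(3.3))
0.5 ([0.1168, 0.0027, 0.0012], [0.0003, -0.0006, -0.0806], 'rows', np.float64(4.1))
0.6 ([0.1343, -0.0032, 0.0012], [0.0003, -0.0006, -0.0965], 'rows', np.float64(4.9))
```

View pics/a2.png

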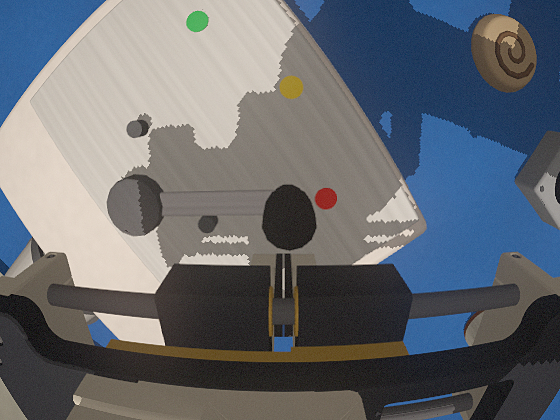

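The fingertips are low, just behind the knob (289,215). I'll push to about 0.4 rad first.

```bash
python3 -m crank '[{"turn":[0,0,-0.001],"slide":[0.0252,0.0047,0],"fingers":-1},{"turn":[0,0,-0.017],"slide":[0.0434,0.0079,0],"fingers":-1},{"turn":[0,0,-0.033],"slide":[0.062,0.0094,0],"fingers":-1},{"turn":[0,0,-0.049],"slide":[0.0804,0.009,0.0],"fingers":-1},{"turn":[0,0,-0.065],"slide":[0.0987,0.0067,0.0],"fingers":-1}]'
python3 - <<'E'
from h import *
p=np.array([.6744,.0069]);aR=np.radians(127.93)
s=get_state()
for th in(.5,.6,.7,.8,.9,1.,1.1):
    a=aR+th;q=p+.09*np.array([np.cos(a),np.sin(a)])-.0215*np.array([-np.sin(a),np.cos(a)])
    print(th,go(*q,.134,np.degrees(a)+90-360,s))
cv2.imwrite('pics/a3.png',grab_frame('wrist')[:,:,::-1])
E
```

```text
t: 2.97
eef_pos: [0.6092, 0.072, 0.1385]
ee_rot: [-3.138, 0.005, -2.071]
force: [0.5, 0.8, -0.5]
width: 0.0009
0.5 ([0.0253, 0.0063, 0.0089], [-0.0005, 0.0007, -0.0146], 'rows', np.float64(0.7))
0.6 ([0.0437, 0.008, 0.0088], [-0.0006, 0.0007, -0.0305], 'rows', np.float64(1.5))
0.7 ([0.0622, 0.0079, 0.0087], [-0.0006, 0.0006, -0.0464], 'rows', np.float64(2.3))
0.8 ([0.0806, 0.0059, 0.0087], [-0.0007, 0.0006, -0.0623], 'rows', np.float64(3.1))
0.9 ([0.0987, 0.0021, 0.0086], [-0.0007, 0.0006, -0.0783], 'rows', np.float64(3.9))
1.0 ([0.1163, -0.0035, 0.0085], [-0.0007, 0.0005, -0.0942], 'rows', np.float64(4.7))
1.1 ([0.1333, -0.0109, 0.0085], [-0.0007, 0.0005, -0.1101], 'rows', np.float64(5.5))
```

View pics/a3.png

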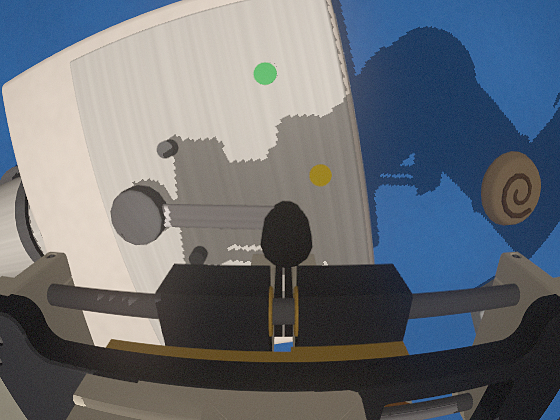

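The lever has moved towards yellow, with the knob at (287,233) just ahead of the fingertips. I'll push on.

```bash
python3 -m crank '[{"turn":[0,0,-0.0146],"slide":[0.0253,0.0063,0.006],"fingers":-1},{"turn":[0,0,-0.03],"slide":[0.0437,0.008,0.008],"fingers":-1},{"turn":[0,0,-0.046],"slide":[0.0622,0.0079,0.008],"fingers":-1},{"turn":[0,0,-0.062],"slide":[0.0806,0.0059,0.008],"fingers":-1},{"turn":[0,0,-0.078],"slide":[0.0987,0.0021,0.008],"fingers":-1}]'
python3 - <<'E'
from h import *
p=np.array([.6744,.0069]);aR=np.radians(127.93)
s=get_state()
for th in(.9,1.,1.05,1.1,1.15,1.2):
    a=aR+th;q=p+.09*np.array([np.cos(a),np.sin(a)])-.0215*np.array([-np.sin(a),np.cos(a)])
    print(th,go(*q,.134,np.degrees(a)+90-360,s))
cv2.imwrite('pics/a4.png',grab_frame('wrist')[:,:,::-1])
E
```

```text
t: 3.43
eef_pos: [0.585, 0.0297, 0.1343]
ee_rot: [-3.136, 0.003, -1.584]
force: [0.1, 4.3, -1.0]
width: 0.0001
0.9 ([0.001, 0.0008, 0.0006], [-0.0009, 0.0005, -0.0006], 'rows', np.float64(0.1))
1.0 ([0.0192, 0.0041, 0.0005], [-0.0009, 0.0004, -0.0166], 'rows', np.float64(0.8))
1.05 ([0.0284, 0.0051, 0.0005], [-0.001, 0.0004, -0.0245], 'rows', np.float64(1.2))
1.1 ([0.0376, 0.0056, 0.0004], [-0.001, 0.0004, -0.0325], 'rows', np.float64(1.6))
1.15 ([0.0469, 0.0056, 0.0004], [-0.001, 0.0003, -0.0404], 'rows', np.float64(2.0))
1.2 ([0.0561, 0.0052, 0.0004], [-0.001, 0.0003, -0.0484], 'rows', np.float64(2.4))
```

View pics/a4.png

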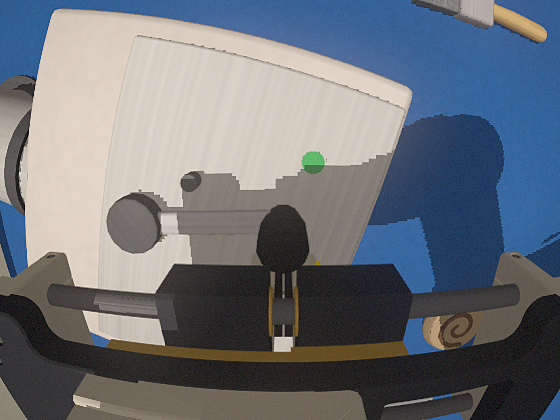

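The knob is past yellow and touching the fingertips, near the second hump at 4.3 N. I'll continue to the stop.

```bash
python3 -m crank '[{"turn":[0,0,-0.0166],"slide":[0.0192,0.0041,0],"fingers":-1},{"turn":[0,0,-0.0245],"slide":[0.0284,0.0051,0],"fingers":-1},{"turn":[0,0,-0.0325],"slide":[0.0376,0.0056,0],"fingers":-1},{"turn":[0,0,-0.0404],"slide":[0.0469,0.0056,0],"fingers":-1},{"turn":[0,0,-0.0404],"slide":[0.0469,0.0056,0],"fingers":-1}]'
python3 - <<'E'
from h import *
cv2.imwrite('pics/a5.png',grab_frame('wrist')[:,:,::-1])
print(get_state()['force'],get_state()['eef_pos'])
E
```

```text
t: 3.9
eef_pos: [0.581, 0.0045, 0.1335]
ee_rot: [-3.139, -0.001, -1.335]
force: [0.4, -0.1, -0.3]
width: 0.0006
[0.10538779 0.18738369 0.38076318] [0.58087452 0.00486977 0.13316264]
```

View pics/a5.png

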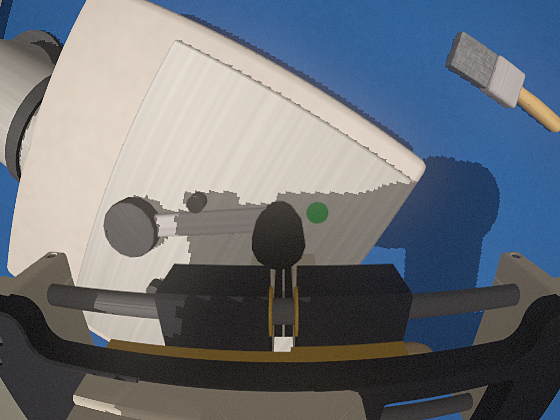

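The arm lies at the far stop pin (197,201), with the knob beside green and almost no force. I'll nudge gently to confirm it is against the stop.

```bash
python3 -m crank '[{"turn":[0,0,0],"slide":[0.006,0,0],"fingers":-1},{"turn":[0,0,0],"slide":[0.01,0,0],"fingers":-1},{"turn":[0,0,0],"slide":[0.01,0,0],"fingers":-1},{"turn":[0,0,0],"slide":[0.01,0,0],"fingers":-1}]'
```

```text
t: 4.28
eef_pos: [0.5814, 0.0026, 0.1325]
ee_rot: [-3.139, 0.003, -1.335]
force: [-5.7, 11.3, 6.3]
width: 0.0004
```

It resists with 13 N, so it's on the stop. I'll back off along −push, then lift.

```bash
python3 -m crank '[{"turn":[0,0,0],"slide":[-0.06,0,0],"fingers":-1},{"turn":[0,0,0],"slide":[-0.06,0,0],"fingers":-1},{"turn":[0,0,0],"slide":[-0.08,0,-0.08],"fingers":-1},{"turn":[0,0,0],"slide":[-0.08,0,-0.16],"fingers":-1},{"turn":[0,0,0],"slide":[-0.08,0,-0.16],"fingers":-1}]'
python3 - <<'E'
from h import *
im=grab_frame('top');cv2.imwrite('pics/a6.png',im[:,:,::-1])
s=get_state();print(s['eef_pos'],s['force'])
print(go(.432,.3205,.2,-110),go(.432,.3205,.2,-76))
E
```

```text
t: 4.7
eef_pos: [0.5756, 0.0401, 0.2199]
ee_rot: [-3.13, -0.001, -1.333]
force: [1.8, -0.7, 1.9]
width: 0.0004
[0.57426718 0.04005268 0.21650739] [ 0.88646802  0.88798193 -1.09645571]
([-0.612, 0.1452, 0.0317], [-0.0014, 0.0004, 0.0933], 'rows', np.float64(7.6)) ([-0.612, 0.1452, 0.0317], [-0.0014, -0.0, -0.0012], 'rows', np.float64(7.6))
```

View pics/a6.png

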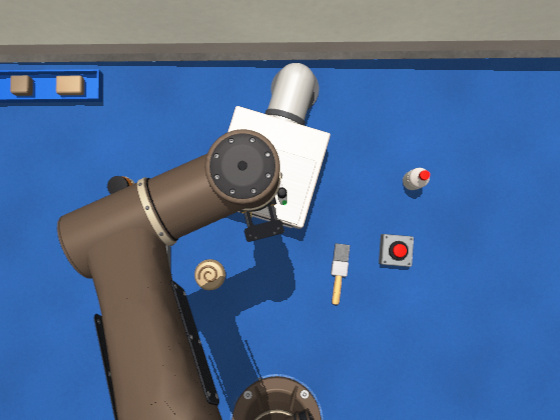

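The knob now sits by the green mark (282,195). The elbow swings out to the left, so I'll check the side view before moving.

```bash
python3 - <<'E'
from h import *
cv2.imwrite('pics/a7.png',grab_frame('scene')[:,:,::-1]);print(get_state()['q'].round(3))
E
```

```text
[ 0.41   0.2   -0.238  0.    -1.128 -0.174]
```

View pics/a7.png

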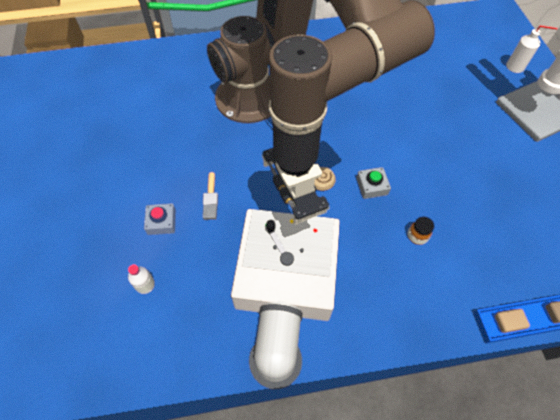

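The elbow is well above the bench and the lever lies at the green side (270,226). I'll move over to the start button.

```bash
python3 -m crank '[{"turn":[0,0,0],"slide":[-0.612,0.145,0.03],"fingers":-1},{"turn":[0,0,0],"slide":[-0.612,0.145,0.03],"fingers":-1},{"turn":[0,0,0],"slide":[-0.612,0.145,0.03],"fingers":-1},{"turn":[0,0,0],"slide":[-0.612,0.145,0.03],"fingers":-1},{"turn":[0,0,0],"slide":[-0.612,0.145,0.03],"fingers":-1}]'
python3 -c "
from h import *
print(go(.432,.3205,.16,-76.4))"
```

```text
t: 5.22
eef_pos: [0.4756, 0.2254, 0.2006]
ee_rot: [3.141, -0.001, -1.335]
force: [0.9, 0.6, 0.4]
width: 0.0004
([-0.2053, 0.0404, 0.0811], [0.0002, -0.0001, -0.0003], 'rows', np.float64(2.7))
```

```bash
python3 -m crank '[{"turn":[0,0,0],"slide":[-0.205,0.04,0.08],"fingers":-1},{"turn":[0,0,0],"slide":[-0.205,0.04,0.08],"fingers":-1},{"turn":[0,0,0],"slide":[-0.205,0.04,0.08],"fingers":-1},{"turn":[0,0,0],"slide":[-0.205,0.04,0.08],"fingers":-1},{"turn":[0,0,0],"slide":[-0.205,0.04,0.08],"fingers":-1}]'
python3 - <<'E'
from h import *
P=get_calibration('wrist')
im=grab_frame('wrist');cv2.imwrite('pics/b1.png',im[:,:,::-1])
K=P['K'];T=P['pose'];print(get_state()['eef_pos'])
for b in blobs(im,'green',60):
    u,v=b[0];dx,dy=(u-K[0,2]),(v-K[1,2]);r=np.hypot(dx,dy);t=r/K[0,0]
    d=T[:3,:3]@np.array([np.sin(t)*dx/r,-np.sin(t)*dy/r,-np.cos(t)])
    for z in(.053,.112):print(b,z,(T[:3,3]+d*(z-T[2,3])/d[2]).round(4))
E
```

```text
t: 5.63
eef_pos: [0.4322, 0.32, 0.1598]
ee_rot: [3.139, -0.002, -1.332]
force: [-0.1, -0.6, -0.3]
width: 0.0002
[0.43287117 0.3193433  0.16042094]
(array([282.3, 211.6]), [263, 192, 40, 40, 1233]) 0.053 [0.4308 0.3215 0.053 ]
(array([282.3, 211.6]), [263, 192, 40, 40, 1233]) 0.112 [0.4352 0.3034 0.112 ]
```

View pics/b1.png

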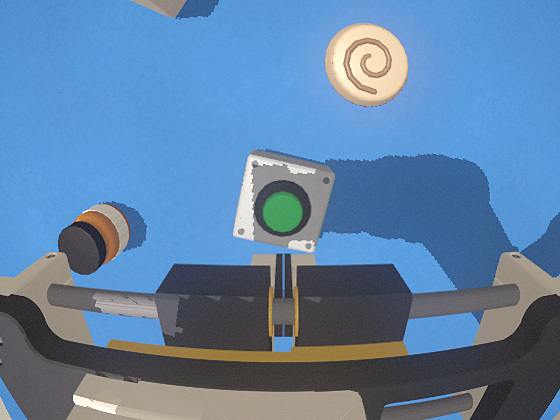

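The green button is at (282,212) and casts to (0.431, 0.3215), so the fingertips are right over it. I'll lower to just above it.

```bash
python3 -m crank '[{"turn":[0,0,0],"slide":[-0.003,0.003,0.08],"fingers":-1},{"turn":[0,0,0],"slide":[-0.003,0.003,0.16],"fingers":-1},{"turn":[0,0,0],"slide":[-0.003,0.003,0.19],"fingers":-1},{"turn":[0,0,0],"slide":[-0.003,0.003,0.19],"fingers":-1},{"turn":[0,0,0],"slide":[-0.003,0.003,0.19],"fingers":-1}]'
python3 -m crank '[{"turn":[0,0,0],"slide":[0,0,0.005],"fingers":-1},{"turn":[0,0,0],"slide":[0,0,0.010],"fingers":-1},{"turn":[0,0,0],"slide":[0,0,0.014],"fingers":-1},{"turn":[0,0,0],"slide":[0,0,0.014],"fingers":-1}]'
```

```text
t: 6.1
eef_pos: [0.4322, 0.3194, 0.0662]
ee_rot: [3.141, -0.001, -1.334]
force: [0.3, 0.4, 1.4]
width: 0.0004
t: 6.43
eef_pos: [0.4325, 0.3212, 0.0603]
ee_rot: [-3.139, 0.001, -1.333]
force: [1.3, -1.1, 3.5]
width: 0.0004
```

```bash
for i in 1; do python3 -m crank '[{"turn":[0,0,0],"slide":[0,0,0.004],"fingers":-1},{"turn":[0,0,0],"slide":[0,0,0.008],"fingers":-1},{"turn":[0,0,0],"slide":[0,0,0.008],"fingers":-1}]'; done
python3 -m crank '[{"turn":[0,0,0],"slide":[0,0,0.004],"fingers":-1},{"turn":[0,0,0],"slide":[0,0,0.006],"fingers":-1},{"turn":[0,0,0],"slide":[0,0,0.006],"fingers":-1}]'
```

```text
t: 6.68
eef_pos: [0.4324, 0.3212, 0.0562]
ee_rot: [-3.14, 0.001, -1.332]
force: [1.7, -0.5, 8.4]
width: 0.0001
t: 6.93
eef_pos: [0.4326, 0.3213, 0.0557]
ee_rot: [-3.139, 0.001, -1.331]
force: [-6.9, -5.8, 34.0]
width: 0.0004
```

34 N at z = 0.0557 is a hard stop. I'll check on the earlier picture that this is the end of the button's travel and not its black collar.

```bash
python3 - <<'E'
from h import *
im=cv2.imread('pics/b1.png');c=im[140:260,220:345]
h=cv2.cvtColor(im,cv2.COLOR_BGR2HSV)
g=cv2.inRange(h,(45,120,40),(80,255,255));k=cv2.inRange(h,(0,0,0),(180,255,60))
m=np.zeros_like(k);m[165:250,245:325]=1
for a,n in((g,'g'),((g|k),'g+ring')):
    cs=max(cv2.findContours(cv2.morphologyEx(a*m,cv2.MORPH_OPEN,np.ones((3,3))),0,2)[0],key=cv2.contourArea);print(n,cv2.fitEllipse(cs))
t=cv2.imread('pics/scene0.png')[150:205,345:400]
cv2.imwrite('pics/b2.png',np.hstack([cv2.resize(c,(400,400)),cv2.resize(t,(400,400),interpolation=2)]))
print(get_state()['force'],get_state()['eef_pos'])
E
```

```text
g ((282.3341979980469, 211.61134338378906), (38.371280670166016, 39.18520736694336), 173.9470672607422)
g+ring ((282.3341979980469, 211.61134338378906), (38.371280670166016, 39.18520736694336), 173.9470672607422)
[-6.94389666 -5.83846378 33.97655048] [0.43258869 0.32131488 0.05572608]
```

View pics/b2.png

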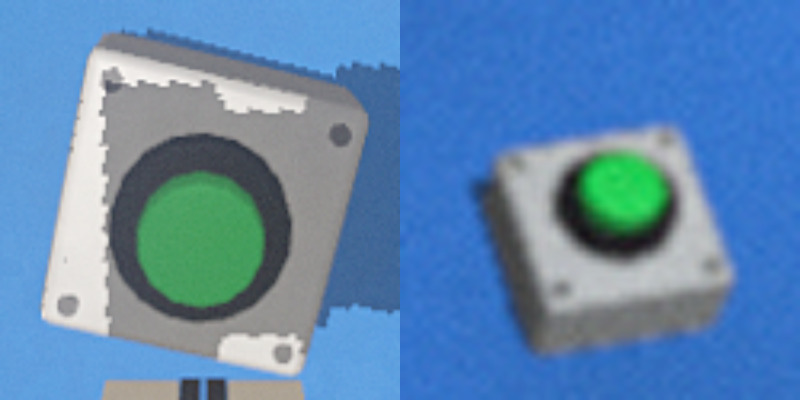

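The green cap stands about 9 mm or more proud of its collar, so the hard stop is the end of the 6 mm travel. I'll release it straight up.

```bash
python3 -m crank '[{"turn":[0,0,0],"slide":[0,0,0],"fingers":-1},{"turn":[0,0,0],"slide":[0,0,-0.03],"fingers":-1},{"turn":[0,0,0],"slide":[0,0,-0.1],"fingers":-1},{"turn":[0,0,0],"slide":[0,0,-0.18],"fingers":-1},{"turn":[0,0,0],"slide":[0,0,-0.26],"fingers":-1}]'
python3 -m crank '[{"turn":[0,0,0],"slide":[0,0,-0.08],"fingers":-1},{"turn":[0,0,0],"slide":[0,0,-0.08],"fingers":-1},{"turn":[0,0,0],"slide":[0,0,-0.08],"fingers":-1}]'
python3 - <<'E'
from h import *
for n in('scene','top'):
    im=grab_frame(n);cv2.imwrite(f'pics/{n}9.png',im[:,:,::-1])
im=grab_frame('scene')
a=cv2.imread('pics/scene0.png')[200:320,220:350];b=im[200:320,220:350,::-1]
cv2.imwrite('pics/c2.png',np.hstack([cv2.resize(x,(400,400),interpolation=2) for x in(a,b)]))
o=cv2.imread('pics/scene0.png')[:,:,::-1].copy()
print([b for b in blobs(o,'red')],[b for b in blobs(im,'red')])
for b in blobs(im,'green'):print(b)
print(get_state()['force'],get_state()['qd'].round(3))
E
```

```text
t: 7.35
eef_pos: [0.4306, 0.3196, 0.183]
ee_rot: [3.139, -0.001, -1.333]
force: [1.7, 1.8, -0.0]
width: 0.0005
t: 7.6
eef_pos: [0.432, 0.3215, 0.2247]
ee_rot: [-3.138, 0.004, -1.333]
force: [0.1, 0.3, -0.3]
width: 0.0004
[(array([547.5,  27. ]), [540, 26, 16, 3, 18]), (array([156.6, 212.2]), [151, 207, 12, 11, 98]), (array([315.2, 230.3]), [314, 229, 3, 3, 6]), (array([133. , 269.2]), [129, 265, 9, 9, 62])] [(array([547.1,  26.9]), [539, 26, 17, 3, 19]), (array([156.6, 212.3]), [151, 207, 12, 11, 98]), (array([314.9, 230.1]), [314, 229, 3, 3, 8]), (array([132.9, 269.1]), [129, 265, 9, 9, 60])]
(array([191.4,   5.5]), [146, 0, 92, 11, 582])
(array([375.3, 176.1]), [370, 171, 12, 11, 108])
[ 0.17216194  1.02930544 -0.85857647] [-0.     0.013 -0.003  0.003 -0.001  0.001]
```

View pics/scene9.png

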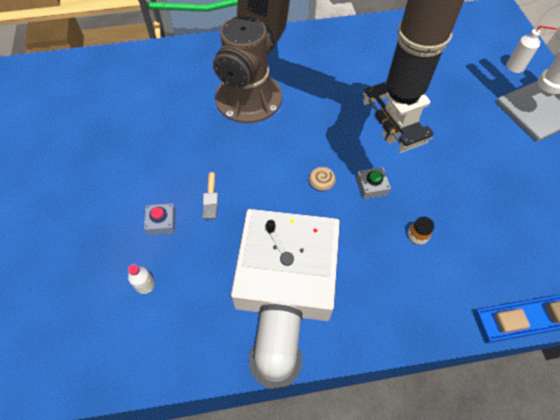

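View pics/top9.png

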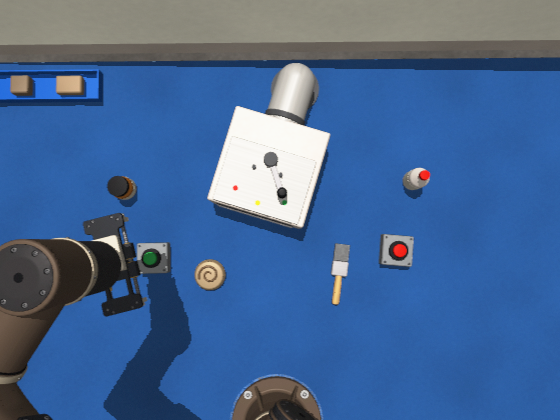

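View pics/c2.png

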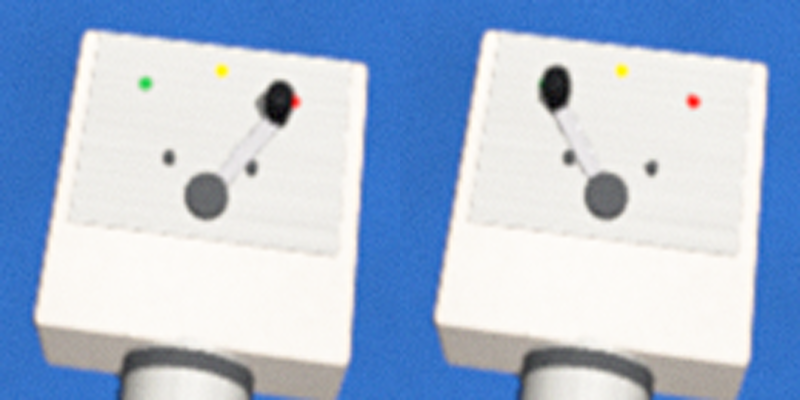

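The lever's arm lies against the green-side stop pin, mirroring its start pose. The start button is back at its original pixel (375,176), the stop button and loose things haven't moved, and the arm is clear.

```bash
python3 -c "
from station import *
job_done()"
```

```text
the job is handed in; nothing more can be done
```

I pushed the lever from red, past the yellow notch, to its stop at green, then pressed the green start button fully in and let it go. I handed the job in at about 7.8 s of the 46 s allowed; the hand-in gives no verdict.

- **Lever:** a gentle extra push at the end met about 13 N. The last pictures show the arm lying against the green-side stop pin with the knob by the green mark. I did not compute its angle from the pictures.
- **Start button:** it met a hard stop, with 34 N on the fingertips at a height of 55.7 mm. In the pictures the cap stands well clear of its collar, so I took this as the end of its travel. My first estimate of the button's top height (53.5 mm) disagreed with contact at about 60 mm, so I pressed by force instead. After release the button is back at its starting pixel.
- **Everything else:** the bottle cap and red stop button are within 0.2 px of where they started. I compared the jar, brush and fossil by eye only and they look unmoved. The arm ended about 16 cm above the start button, touching nothing.

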